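# Set the bench timer

### The arm

A 7-joint arm with a two-finger parallel gripper is mounted at the origin on the work surface. World frame = base frame: x ahead of the robot, y to its left, z up, the work surface at z = 0. Lengths are in m, angles in degrees, forces in N, time in s.
With the tool pointing down it reaches from about 0.425 to 0.875 m from the base axis. Payload 4.7 kg.
Tool frame: the origin (TCP) lies between the finger pads; the fingertips stand 19 mm ahead of it and the grasp point (between the pads) is the TCP; x points along the fingers, z is the direction in which the jaws open and shut, and the axes are right-handed (so a half turn about x gives the same grasp; the last joint's range is limited). The gripper opens to 87 mm and grips with 3 to 60 N. Pads are 19 mm wide; open, the fingers measure 117 mm over their backs; the gripper's body (75 mm by 190 mm) begins 51 mm behind the grasp point.
Start: joints at [-65.369, 18.392, -4.016, 83.108, 1.295, 78.541, -3.26], TCP at [0.263, 0.595, 0.242] pointing down, gripper open.
Joint ranges: [-163.93, 163.93], [-17.29, 119.83], [-79.2, 71.16], [3.27, 140.29], [-89.18, 269.18], [5.43, 117.66], [-154.24, 154.24]. Speed limits (degrees/s): [147.25, 147.25, 180, 180, 180, 180, 180].

### API

Orientations are given as [roll, pitch, yaw] about the fixed x, y, z axes, in that order (R = Rz(yaw) Ry(pitch) Rx(roll)).
In Python, from cell import monitor, read_camera, camera_model, env, regions_of gives the robot as it stands. The module is installed in compiled form; this text tells all that it offers.
- The arm moves only by the tool step_arm, never from a script. Its argument "deltas" is a list of rows, each a list of 5 numbers: the gripper's target within -1 to 1 (fully open at 1, half-way at 0, shut at -1), then the shift along the tool's x, y, z in m, then the turn about the tool's x in degrees. A call has 1 to 12 rows; each row is the pose to reach, as a shift and turn from the pose commanded when the call began, along the tool's axes at that moment; what a row does not reach only later rows make up. A row lasts 1/8 s, in which the tool goes at most 62.5 mm and 10.7 degrees, less where a joint would pass 70% of its speed; a pose out of reach is approached as far as the arm can. A call with a gripper value outside its range is refused whole. The fingers move at their own pace and stop on an object; "newtons" is the grip in N (left out, the last holds). Time passes only in rows, so rows that repeat a pose let the fingers close. It gives the time, the measured TCP pose, the force and the opening at its end, in the units of the state.
- monitor.get_obs(): the state, without advancing time (a new reading comes with each control period).
- read_camera(name): name is "side" or "top" or "wrist"; returns (picture, depth): 420x560x3 uint8, red, green, blue; 420x560 float32, m along the optical axis (not along the pixel's ray), 0 where there is no reading.
- camera_model(name): a dict with "fx", "fy", "cx", "cy" (pixels), "xyz" and "attitude" of the camera in the world. Camera axes: x right, y down, z forward; pixel columns grow to the right and rows downward; lengths in m; the calibration is good to about 2 mm. A picture is of the moment at which its call begins: read the wrist's pose just before it. camera_model takes no time and is no camera call; for the wrist camera it gives the pose at the moment of the call.
- env.sign_off(): hands the job in, once; it reports no verdict.
Trained networks look in the newest picture that a camera, given by its name, has taken for a name from the list of things; names that differ only in an ending like _2 or _b are one class to them, and where a whole thing is asked for, a point or a joint stands for the part that bears it (a point fixed in the world has none). Each returns a list of dicts, best first, with "p" (0 to 1); they miss things now and then, are a little off and sometimes report something else, mostly with a low value. They report only what shows in the picture. A call takes as long as a camera call.
- regions_of(camera, thing): "pixels" (420x560 bool, what is visible of it) and "pixel" ([column, row] in pixels, amid what is visible of it).
The state is a dict: "time_s": time; "qpos": joint angles; "joint_velocities": joint speeds; "effort": joint torques, N m; "tool_pos": TCP position; "tool_rot": TCP orientation; "force": force on the tool from outside, world axes, zero at the start; "wrist_torque": the same for the moment, N m; "grip_width": finger opening in m.
Only numpy, scipy, OpenCV 4.12 (cv2) and the standard library are available. Lean on these libraries where they do the work, as an engineer would, in place of code of your own. Each camera call takes 0.05 s, during which the arm holds its last target. There are 200 camera calls.

### The job

Set the wind-up bell timer on the bench to 15 minutes: turn its knob clockwise past the 30 mark at the top of the scale until you feel it come up firmly against its end stop, hold it there a moment without wrenching the case round on its rubber foot, then turn it back to 15 and let go. Leave the bottles and other things around it where they are.

Things in the scene. Friction and masses are not known exactly. Their poses are not given: they have to be found in the camera images.
- knob: Black winding knob on the timer: disc of 22 mm radius with an upright grip bar 44 mm long, 14 mm thick, 32 mm tall (54 to 86 mm above the bench) and a small nose that points at the scale. Origin on the vertical turning axis, 48 mm above the bench; x runs along the bar to the nose, z up. Clockwise from above winds it up (more minutes). Friction 0.05 N m; it stays where it is left.
- knob_grip (a point): On the knob's axis, 76 mm above the bench, 10 mm below the top of the grip bar: the height to grip. All round it is free above the 48 mm high case. Axes as the knob's.
- knob_tip (a point): Tip of the knob's nose, the pointer: 34 mm from the axis, 51 mm above the bench.
- dial (a point): Centre of the timer's flat face, on the knob's axis, 48 mm above the bench. White round case, 108 mm across, on a rubber foot fixed to the bench. Half-circle scale of 0 to 30 minutes, a tick each minute (6 degrees), longer every 5, longest at 0, 15 and 30. Axes fixed to the case: +x points to the 15 mark, +y to the 0 mark, -y to the 30 mark.
- mark15 (a point): On the case at the 15-minute mark, 34 mm from the axis, 51 mm above the bench: where the tip of the nose is when the timer is set to 15.
- mark30 (a point): On the case at the 30-minute mark (the top mark), 34 mm from the axis, 51 mm above the bench. Past it the knob runs on clockwise to a hidden hard end stop, which lies anywhere from 3 to 9 minutes (0.31 to 0.94 rad) beyond this mark, different every time: find it by feel.
- timer (a joint): Twist of the case on its springy rubber foot, rad, 0 at rest, positive clockwise from above. It springs back when let go; 0.33 rad per N m of torque on knob or case. Merely turning the knob gives about 0.02; 0.05 to 0.11 (0.15 to 0.33 N m in all) is firm contact with the end stop; beyond 0.12 either way the foot tears.
- amber_bottle: Bystander: amber glass jar with black screw cap, 56 mm across, 85 mm tall; origin at the centre of its underside.
- white_bottle: Bystander: white plastic bottle, 44 mm across, 70 mm tall; origin at the centre of its underside.
- dish: Bystander: shallow white dish, 90 mm across, 18 mm tall; origin at the centre of its underside.
- squat_jar: Bystander: squat amber jar with grey cap, 68 mm across, 60 mm tall; origin at the centre of its underside.
- pot_box: Bystander: closed white plastic box, 90 x 70 x 45 mm; origin at the centre of its underside.
- tall_bottle: Bystander: amber jar with white cap, 64 mm across, 120 mm tall; origin at the centre of its underside.
- scoop: Bystander: flat steel spatula with a wooden handle, 170 mm long, lying flat.

How it is judged:
By the outcome, as a careful person would: the job done as asked, in the order asked, and still so for the second after the job is handed in, with the robot touching nothing.
It also fails if it takes over 69 s, if anything falls off the work surface, if the arm or the gripper's body presses on something with over 40 N, if the wrist force passes 120 N, or if a joint passes its speed limit or range.

## Working session

There is one attempt and no reset: what is moved stays moved. The work goes in short steps, Python scripts to look and compute and a tool call to move; the robot and the scene stay as the last step left them, time stands still between calls to the robot, and variables do not carry over. Pictures are saved under pics/ and viewed, about 8 in all and at most 12, crops included, and the job is handed in when it is done.

Besides the shell and the picture viewer there is one more tool, called after "Emit:" by a JSON object that holds its "fn" and its "kwargs". step_arm: Moves the arm, as the interface text tells. Its arguments: {"type":"object","properties":{"deltas":{"type":"array"},"newtons":{"type":"number"}},"required":["deltas"]}

```bash
mkdir -p pics; cat > h.py <<'E'
import numpy as np, cv2
from scipy.spatial.transform import Rotation as R
from cell import monitor, read_camera, camera_model, env, regions_of
def rot(a):
    a=np.array(a,float)
    return a if a.shape==(3,3) else R.from_euler('xyz',a,degrees=True).as_matrix()
def cam(n):
    m=camera_model(n); p,d=read_camera(n); return m,p,d
def world(m,uv,z):
    "pixel -> world point on plane height z"
    r=rot(m['attitude'])@np.array([(uv[0]-m['cx'])/m['fx'],(uv[1]-m['cy'])/m['fy'],1]); c=np.array(m['xyz'])
    return c+r*(z-c[2])/r[2]
def pix(m,P):
    q=rot(m['attitude']).T@(np.array(P)-m['xyz']); return [m['cx']+m['fx']*q[0]/q[2],m['cy']+m['fy']*q[1]/q[2]]
E
python3 - <<'E'
from h import *
print(monitor.get_obs()); 
for n in('top','side'):
    m,p,d=cam(n); print(n,m); cv2.imwrite(f'pics/{n}0.png',p[:,:,::-1])
    for t in('knob','dial'):
        for r in regions_of(n,t)[:2]:
            print(t,r['p'],r['pixel'],r['pixels'].sum(),world(m,r['pixel'],.086 if t=='knob' else .048))
E
```

```text
{'time_s': 0.0, 'qpos': array([-65.36925128,  18.43987194,  -4.01408268,  83.17689475,
         1.29508522,  78.53962429,  -3.26069535]), 'joint_velocities': array([-0.02821125, -0.02754693, -0.032843  , -0.03254313,  0.04645266,
       -0.07898243, -0.05236066]), 'effort': array([ 4.36904766e-04, -4.91276944e+01, -4.03174460e-01, -3.12533247e+01,
       -6.36755023e-02,  4.33064613e-02,  1.74732422e-04]), 'tool_pos': array([0.26238904, 0.59411077, 0.24043461]), 'tool_rot': array([-176.73897126,   89.88867209, -110.56197936]), 'force': array([ 0.22927521,  0.92557051, -0.64987666]), 'wrist_torque': array([ 0.0453008 ,  0.00701449, -0.05665981]), 'grip_width': 0.08716271608363085}
top {'fx': 446.77789429288794, 'fy': 446.77789429288794, 'cx': 278.5902469621989, 'cy': 207.36417087229293, 'xyz': array([ 0.40597761, -0.01428157,  1.41014326]), 'attitude': array([-174.45534577,   -0.50750834,  -88.4438333 ])}
knob 0.72 [220.4, 211.1] 182 [0.5187998  0.15005927 0.086     ]
dial 0.88 [223.3, 210.5] 972 [0.52412554 0.14599435 0.048     ]
side {'fx': 412.64800724947446, 'fy': 412.64800724947446, 'cx': 284.39684994535736, 'cy': 209.35976553665955, 'xyz': array([ 0.51377814, -0.80269286,  0.68698257]), 'attitude': array([-127.95739358,   -1.32642628,   -1.69075677])}
knob 0.61 [274.2, 171.7] 254 [0.52792351 0.13115259 0.086     ]
dial 0.66 [269.2, 182.3] 1064 [0.51455699 0.13656261 0.048     ]
```

View pics/top0.png

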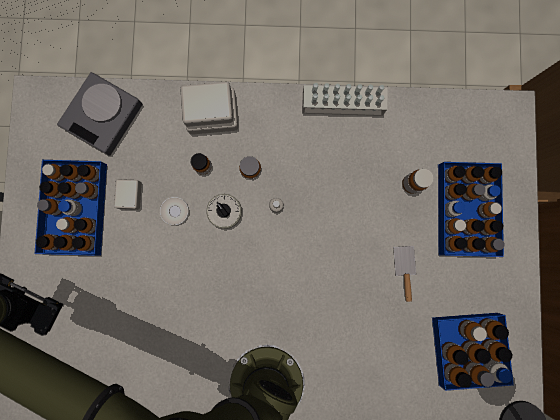

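The timer is at about pixel (224,211), between the dish (174,211), the amber bottle (201,162), the squat jar (250,167) and the white bottle (276,205). The arm is at left. I'll go above the timer.

```bash
cat >> h.py <<'E'
def to(P):
    o=monitor.get_obs(); T=rot(o['tool_rot']); print('tool axes (cols)\n',T.round(3)); d=T.T@(np.array(P)-o['tool_pos']); print('delta',d.round(4)); return d
E
python3 -c "
from h import *
to([.50,.145,.26])"
```

```text
tool axes (cols)
 [[-0.    -0.915  0.404]
 [-0.001  0.404  0.915]
 [-1.    -0.    -0.001]]
delta [-0.0186 -0.3988 -0.3153]
```

Emit:
{"fn": "step_arm", "kwargs": {"deltas": [[1, -0.005, -0.04, -0.032, 0], [1, -0.01, -0.08, -0.063, 0], [1, -0.02, -0.12, -0.095, 0], [1, -0.02, -0.16, -0.126, 0], [1, -0.02, -0.2, -0.158, 0], [1, -0.02, -0.24, -0.19, 0], [1, -0.02, -0.28, -0.221, 0], [1, -0.02, -0.32, -0.253, 0], [1, -0.02, -0.36, -0.285, 0], [1, -0.02, -0.399, -0.315, 0], [1, -0.02, -0.399, -0.315, 0], [1, -0.02, -0.399, -0.315, 0]]}}

```text
time_s: 1.8
tool_pos: [0.5, 0.146, 0.2615]
tool_rot: [49.2, 90.0, 115.4]
force: [-0.3, 0.2, 0.2]
grip_width: 0.0873
```

```bash
python3 - <<'E'
from h import *
o=monitor.get_obs();print(o['tool_pos'],o['tool_rot'],o['qpos'],o['time_s'])
m,p,d=cam('wrist'); print(m); cv2.imwrite('pics/w1.png',p[:,:,::-1])
for t in('knob','knob_tip','dial','mark15','mark30'):
    for r in regions_of('wrist',t)[:2]: print(t,r['p'],r['pixel'],r['pixels'].sum(),world(m,r['pixel'],.086 if t=='knob' else .048))
E
```

```text
[0.50001138 0.14601244 0.2615225 ] [ 49.22795644  89.95067817 115.42248372] [-36.09649271   1.76669274  17.38190625 100.23264784  -0.58938266
  78.08765535  47.59389271] 1.8
{'fx': 317.69135218193446, 'fy': 317.69135218193446, 'cx': 276.1261815675528, 'cy': 201.50228268959856, 'xyz': array([0.43939132, 0.17209365, 0.40462955]), 'attitude': array([ 1.66077637e+02, -6.16764180e-02,  6.62422963e+01])}
knob 0.89 [288.2, 201.1] 1315 [0.51645701 0.15217375 0.086     ]
knob_tip 0.84 [281.8, 199.4] 1223 [0.52081098 0.1438325  0.048     ]
knob_tip 0.66 [283.0, 193.0] 6466 [0.5144312  0.14811161 0.048     ]
dial 0.96 [283.5, 193.5] 6343 [0.51520244 0.14840341 0.048     ]
mark15 0.87 [281.7, 193.3] 6504 [0.51415268 0.14660388 0.048     ]
mark15 0.28 [403.2, 136.6] 4426 [0.50947401 0.29456331 0.048     ]
mark30 0.87 [281.7, 193.3] 6504 [0.51415268 0.14660388 0.048     ]
mark30 0.28 [403.2, 136.6] 4426 [0.50947401 0.29456331 0.048     ]
```

View pics/w1.png

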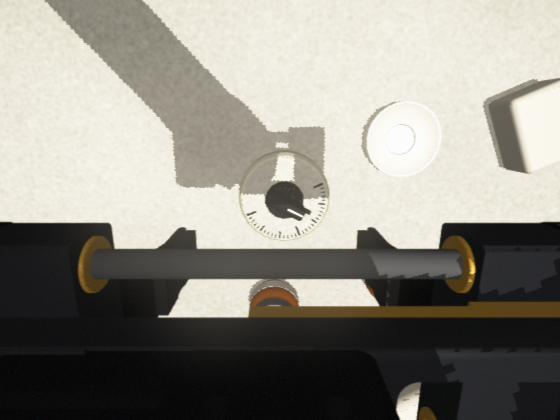

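The timer is at about (284,195) with its nose to the lower right (305,213). The scale runs from the right (318,185) round the bottom to the left (252,213). I'll rectify it for accurate geometry.

```bash
python3 - <<'E'
from h import *
m,p,d=cam('wrist')
v,u=np.mgrid[:420,:560]; A=rot(m['attitude'])
P=(np.stack([(u-m['cx'])/m['fx'],(v-m['cy'])/m['fy'],np.ones_like(u)],-1)*d[...,None])@A.T+m['xyz']
for r in [regions_of('wrist','dial')[0]]:
    k=r['pixels']&(d>0); Q=P[k]; f=Q[(abs(Q[:,2]-.048)<.006)]
    (c,rad)=cv2.minEnclosingCircle(f[:,:2].astype(np.float32)*1000); print('face',len(f),np.median(f[:,2]),c,rad)
C=np.array(c)/1000
near=(np.hypot(P[...,0]-C[0],P[...,1]-C[1])<.045)&(d>0)
b=P[near&(P[...,2]>.074)&(P[...,2]<.1)]; print('bar',len(b),b.mean(0),cv2.minAreaRect((b[:,:2]*1000).astype(np.float32)))
# rectified plane z=.049, 0.2mm/pix; image right=+x? use col=-y,row=-x (top-like)
n=600;S=.12
def rect(z,C):
    r,cc=np.mgrid[:n,:n]; W=np.stack([C[0]-(r-n/2)*S/n,C[1]-(cc-n/2)*S/n,np.full((n,n),z)],-1)
    q=(W-m['xyz'])@A; return cv2.remap(p,(m['cx']+m['fx']*q[...,0]/q[...,2]).astype(np.float32),(m['cy']+m['fy']*q[...,1]/q[...,2]).astype(np.float32),cv2.INTER_CUBIC)
im=rect(.049,C)[:,:,::-1].copy(); cv2.circle(im,(300,300),270,(0,0,255),1); cv2.circle(im,(300,300),170,(0,255,0),1); cv2.imwrite('pics/r1.png',im)
E
```

```text
face 5224 0.04839143649968755 (521.2113647460938, 146.85861206054688) 53.01139450073242
bar 604 [0.52017897 0.14709156 0.08462626] ((521.4133911132812, 146.75421142578125), (43.94948196411133, 14.221611976623535), 38.55238342285156)
```

View pics/r1.png

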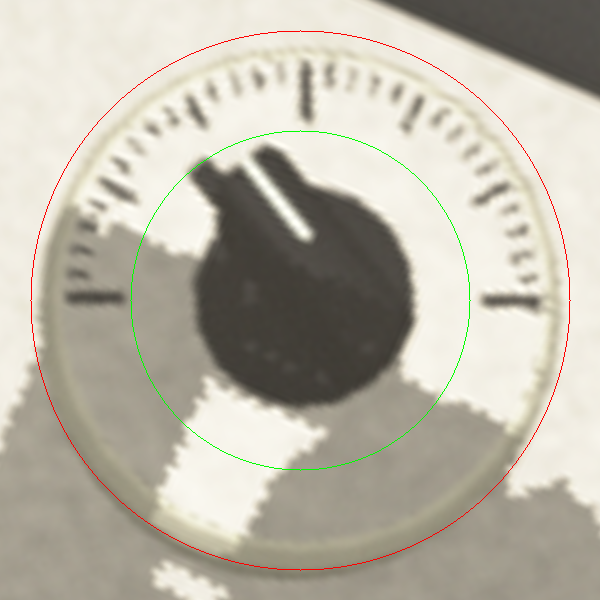

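Timer axis is at about (0.5213, 0.1466). The bar points +38.5° and the 15 mark about -0.6°, so it's now set near 8.5 min. The jaws need a heading of 128.5°, which is a tool turn of about -62.4°. q7 then goes to about 110, leaving room for the whole clockwise turn.

Emit:
{"fn": "step_arm", "kwargs": {"deltas": [[0.3, 0.02, -0.005, 0.002, -9], [0.3, 0.04, -0.01, 0.004, -18], [0.3, 0.06, -0.015, 0.006, -27], [0.3, 0.08, -0.0193, 0.0091, -36], [0.3, 0.1, -0.0193, 0.0091, -45], [0.3, 0.12, -0.0193, 0.0091, -54], [0.3, 0.1315, -0.0193, 0.0091, -62.4], [0.3, 0.1315, -0.0193, 0.0091, -62.4], [0.3, 0.1315, -0.0193, 0.0091, -62.4], [0.3, 0.1315, -0.0193, 0.0091, -62.4]]}}

```text
time_s: 3.45
tool_pos: [0.5222, 0.1461, 0.1309]
tool_rot: [-104.8, 89.9, 23.7]
force: [-0.4, 0.1, 0.2]
grip_width: 0.0563
```

```bash
cat >> h.py <<'E'
def st():
    o=monitor.get_obs(); T=rot(o['tool_rot']); h=np.degrees(np.arctan2(T[1,2],T[0,2]))
    print('t',round(o['time_s'],2),'pos',o['tool_pos'].round(4),'bar hd',round(h-90,2),'F',o['force'].round(2),'M',o['wrist_torque'].round(3),'q7',o['qpos'][6].round(1),'w',round(o['grip_width'],4))
E
python3 - <<'E'
from h import *
st(); to([.5213,.1466,.076]); m,p,d=cam('wrist'); cv2.imwrite('pics/w2.png',p[:,:,::-1])
E
```

```text
t 3.45 pos [0.5222 0.1461 0.1309] bar hd 38.51 F [-0.4   0.11  0.2 ] M [ 0.042  0.114 -0.01 ] q7 112.5 w 0.0563
tool axes (cols)
 [[ 0.001 -0.782 -0.623]
 [ 0.001 -0.623  0.782]
 [-1.    -0.001 -0.   ]]
delta [0.0549 0.0004 0.001 ]
```

View pics/w2.png

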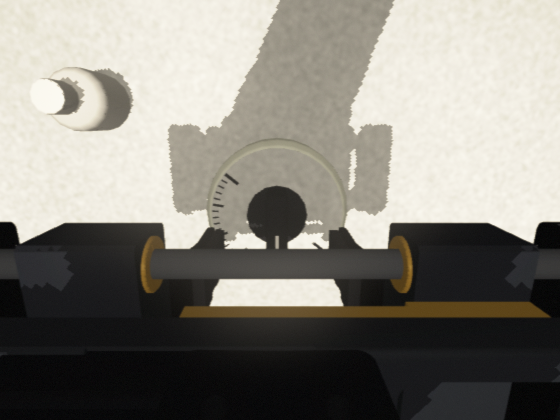

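The knob (277,212) sits centred between the fingers (210 and 343), with the bar's nose at (277,243) square to the jaws. Next I descend and close.

Emit:
{"fn": "step_arm", "kwargs": {"deltas": [[0.3, 0.025, 0.0004, 0.001, 0], [0.3, 0.045, 0.0004, 0.001, 0], [0.3, 0.0549, 0.0004, 0.001, 0], [0.3, 0.0549, 0.0004, 0.001, 0], [-1, 0.0549, 0.0004, 0.001, 0], [-1, 0.0549, 0.0004, 0.001, 0], [-1, 0.0549, 0.0004, 0.001, 0], [-1, 0.0549, 0.0004, 0.001, 0], [-1, 0.0549, 0.0004, 0.001, 0], [-1, 0.0549, 0.0004, 0.001, 0]], "newtons": 40}}

```text
time_s: 4.75
tool_pos: [0.5213, 0.1457, 0.0753]
tool_rot: [-157.0, 89.9, -28.4]
force: [1.6, -1.8, 0.2]
grip_width: 0.0139
```

```bash
python3 -c "
from h import *
st()"
```

```text
t 4.75 pos [0.5213 0.1457 0.0753] bar hd 38.55 F [ 1.62 -1.81  0.24] M [-0.316 -0.334  0.016] q7 113.4 w 0.0139
```

Gripped with low side force. Now I start the clockwise turn.

Emit:
{"fn": "step_arm", "kwargs": {"deltas": [[-1, 0, 0, 0, 6], [-1, 0, 0, 0, 12], [-1, 0, 0, 0, 19], [-1, 0, 0, 0, 26], [-1, 0, 0, 0, 33], [-1, 0, 0, 0, 40], [-1, 0, 0, 0, 46], [-1, 0, 0, 0, 52], [-1, 0, 0, 0, 57], [-1, 0, 0, 0, 60], [-1, 0, 0, 0, 60]]}}

```text
time_s: 6.12
tool_pos: [0.5212, 0.1467, 0.0753]
tool_rot: [-44.5, 89.9, 24.2]
force: [1.9, 0.3, -0.9]
grip_width: 0.0139
```

```bash
python3 -c "
from h import *
st()"
```

```text
t 6.12 pos [0.5212 0.1467 0.0753] bar hd -21.38 F [ 1.88  0.25 -0.9 ] M [ 0.085 -0.444  0.015] q7 55.3 w 0.0139
```

Emit:
{"fn": "step_arm", "kwargs": {"deltas": [[-1, 0, 0, 0, 6], [-1, 0, 0, 0, 13], [-1, 0, 0, 0, 20], [-1, 0, 0, 0, 28], [-1, 0, 0, 0, 36], [-1, 0, 0, 0, 44], [-1, 0, 0, 0, 52], [-1, 0, 0, 0, 60], [-1, 0, 0, 0, 68], [-1, 0, 0, 0, 75], [-1, 0, 0, 0, 80], [-1, 0, 0, 0, 80]]}}

```text
time_s: 7.62
tool_pos: [0.5223, 0.1473, 0.0754]
tool_rot: [28.2, 89.8, 16.8]
force: [4.5, 1.2, -4.5]
grip_width: 0.0135
```

```bash
python3 -c "
from h import *
st()"
```

```text
t 7.62 pos [0.5223 0.1473 0.0754] bar hd -101.37 F [ 4.46  1.19 -4.48] M [ 0.201 -1.113  0.032] q7 -21.6 w 0.0135
```

Emit:
{"fn": "step_arm", "kwargs": {"deltas": [[-1, 0, 0, 0, 1], [-1, 0, 0, 0, 2], [-1, 0, 0, 0, 2]]}}

```text
time_s: 8.0
tool_pos: [0.5223, 0.1472, 0.0754]
tool_rot: [30.7, 89.8, 17.4]
force: [5.0, 1.1, -4.7]
grip_width: 0.0138
```

```bash
python3 -c "
from h import *
st(); m,p,d=cam('wrist'); cv2.imwrite('pics/w3.png',p[:,:,::-1])"
```

```text
t 8.0 pos [0.5223 0.1472 0.0754] bar hd -103.34 F [ 5.03  1.08 -4.65] M [ 0.235 -1.052  0.032] q7 -23.5 w 0.0138
```

View pics/w3.png

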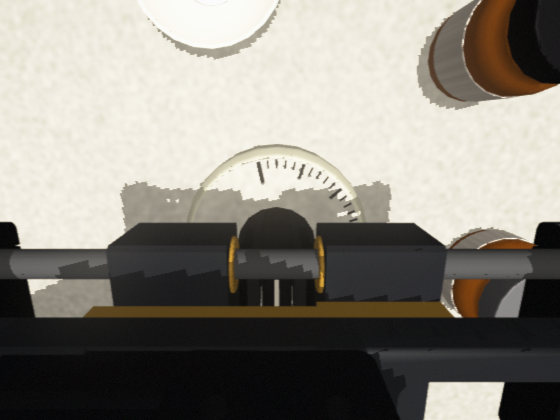

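The 0 mark (261,172) is visible, so I can use it to read the case twist. I'll creep on in small steps; 3° past contact would give at most about 0.07 rad of twist.

Emit:
{"fn": "step_arm", "kwargs": {"deltas": [[-1, 0, 0, 0, 1], [-1, 0, 0, 0, 2], [-1, 0, 0, 0, 3], [-1, 0, 0, 0, 3]]}}

```text
time_s: 8.55
tool_pos: [0.5224, 0.1472, 0.0754]
tool_rot: [32.8, 89.8, 16.5]
force: [4.6, 0.8, -4.2]
grip_width: 0.0137
```

```bash
python3 -c "
from h import *
st()"
```

```text
t 8.55 pos [0.5224 0.1472 0.0754] bar hd -106.34 F [ 4.63  0.82 -4.18] M [ 0.189 -1.104  0.031] q7 -26.4 w 0.0137
```

Emit:
{"fn": "step_arm", "kwargs": {"deltas": [[-1, 0, 0, 0, 1], [-1, 0, 0, 0, 2], [-1, 0, 0, 0, 3], [-1, 0, 0, 0, 3]]}}

```text
time_s: 9.05
tool_pos: [0.5224, 0.1472, 0.0754]
tool_rot: [35.3, 89.8, 16.0]
force: [5.2, 1.0, -4.4]
grip_width: 0.0137
```

```bash
python3 -c "
from h import *
st()"
```

```text
t 9.05 pos [0.5224 0.1472 0.0754] bar hd -109.34 F [ 5.16  0.96 -4.4 ] M [ 0.159 -1.151  0.06 ] q7 -29.2 w 0.0137
```

Emit:
{"fn": "step_arm", "kwargs": {"deltas": [[-1, 0, 0, 0, 0.8], [-1, 0, 0, 0, 1.5], [-1, 0, 0, 0, 1.5]]}}

```text
time_s: 9.43
tool_pos: [0.5224, 0.1472, 0.0754]
tool_rot: [36.8, 89.8, 15.9]
force: [5.5, 1.7, -4.8]
grip_width: 0.0138
```

```bash
python3 -c "
from h import *
st()
for i in range(2): read_camera('wrist'); st()"
```

```text
t 9.43 pos [0.5224 0.1472 0.0754] bar hd -110.84 F [ 5.53  1.68 -4.76] M [ 0.203 -1.168  0.045] q7 -30.7 w 0.0138
t 9.47 pos [0.5225 0.1472 0.0754] bar hd -110.84 F [ 5.48  1.3  -4.24] M [ 0.176 -1.106 -0.016] q7 -30.7 w 0.0137
t 9.53 pos [0.5225 0.1472 0.0754] bar hd -110.83 F [ 5.02  1.11 -5.44] M [ 0.258 -1.153  0.022] q7 -30.7 w 0.0137
```

Torque noise is about 0.03 N m and there's no contact yet. I'll average four readings per step.

```bash
cat > mz.py <<'E'
from h import *
st(); a=[monitor.get_obs()['wrist_torque'][2]]
for i in range(4): read_camera('wrist'); a.append(monitor.get_obs()['wrist_torque'][2])
print('Mz mean',np.mean(a).round(4),np.round(a,3))
E
```

Emit:
{"fn": "step_arm", "kwargs": {"deltas": [[-1, 0, 0, 0, 1], [-1, 0, 0, 0, 2], [-1, 0, 0, 0, 3], [-1, 0, 0, 0, 3]]}}

```text
time_s: 10.02
tool_pos: [0.5225, 0.1472, 0.0754]
tool_rot: [38.4, 89.7, 14.6]
force: [5.9, 1.7, -4.6]
grip_width: 0.0134
```

```bash
python3 mz.py
```

```text
t 10.03 pos [0.5225 0.1472 0.0754] bar hd -113.84 F [ 5.87  1.68 -4.63] M [ 0.178 -1.21   0.095] q7 -33.5 w 0.0134
Mz mean 0.0506 [0.095 0.022 0.045 0.01  0.082]
```

Emit:
{"fn": "step_arm", "kwargs": {"deltas": [[-1, 0, 0, 0, 1], [-1, 0, 0, 0, 2], [-1, 0, 0, 0, 2.5], [-1, 0, 0, 0, 2.5]]}}

```text
time_s: 10.72
tool_pos: [0.5225, 0.1471, 0.0754]
tool_rot: [40.5, 89.7, 14.2]
force: [6.1, 1.7, -3.7]
grip_width: 0.0138
```

```bash
python3 mz.py
```

```text
t 10.72 pos [0.5225 0.1471 0.0754] bar hd -116.34 F [ 6.09  1.71 -3.73] M [ 0.18  -1.258  0.065] q7 -35.9 w 0.0138
Mz mean 0.0735 [0.065 0.012 0.113 0.079 0.098]
```

Emit:
{"fn": "step_arm", "kwargs": {"deltas": [[-1, 0, 0, 0, 1], [-1, 0, 0, 0, 2], [-1, 0, 0, 0, 2]]}}

```text
time_s: 11.3
tool_pos: [0.5225, 0.1471, 0.0754]
tool_rot: [42.1, 89.7, 13.7]
force: [5.6, 1.5, -4.9]
grip_width: 0.0142
```

```bash
python3 mz.py
```

```text
t 11.3 pos [0.5225 0.1471 0.0754] bar hd -118.35 F [ 5.64  1.51 -4.9 ] M [ 0.238 -1.229  0.079] q7 -37.8 w 0.0142
Mz mean 0.0394 [ 0.079  0.068  0.031 -0.016  0.034]
```

No contact yet (about 0.05, which is friction).

Emit:
{"fn": "step_arm", "kwargs": {"deltas": [[-1, 0, 0, 0, 1], [-1, 0, 0, 0, 2], [-1, 0, 0, 0, 3], [-1, 0, 0, 0, 3]]}}

```text
time_s: 12.0
tool_pos: [0.5226, 0.1471, 0.0754]
tool_rot: [44.7, 89.7, 13.3]
force: [6.0, 1.4, -4.5]
grip_width: 0.0137
```

```bash
python3 mz.py
```

```text
t 12.0 pos [0.5226 0.1471 0.0754] bar hd -121.34 F [ 6.04  1.44 -4.51] M [ 0.187 -1.234  0.029] q7 -40.7 w 0.0137
Mz mean 0.0524 [0.029 0.074 0.069 0.062 0.029]
```

Emit:
{"fn": "step_arm", "kwargs": {"deltas": [[-1, 0, 0, 0, 1], [-1, 0, 0, 0, 2], [-1, 0, 0, 0, 3], [-1, 0, 0, 0, 3]]}}

```text
time_s: 12.7
tool_pos: [0.5227, 0.1471, 0.0754]
tool_rot: [46.2, 89.7, 11.8]
force: [5.4, 1.3, -4.9]
grip_width: 0.0135
```

```bash
python3 mz.py
```

```text
t 12.7 pos [0.5227 0.1471 0.0754] bar hd -124.34 F [ 5.39  1.28 -4.94] M [ 0.154 -1.266  0.09 ] q7 -43.5 w 0.0135
Mz mean 0.0475 [ 0.09   0.061 -0.02   0.048  0.058]
```

Emit:
{"fn": "step_arm", "kwargs": {"deltas": [[-1, 0, 0, 0, 1], [-1, 0, 0, 0, 2], [-1, 0, 0, 0, 3], [-1, 0, 0, 0, 3]]}}

```text
time_s: 13.4
tool_pos: [0.5227, 0.1471, 0.0754]
tool_rot: [48.5, 89.7, 11.2]
force: [6.1, 1.2, -5.0]
grip_width: 0.0135
```

```bash
python3 mz.py
```

```text
t 13.4 pos [0.5227 0.1471 0.0754] bar hd -127.35 F [ 6.13  1.16 -4.96] M [ 0.159 -1.288  0.06 ] q7 -46.4 w 0.0135
Mz mean 0.06 [0.06  0.057 0.022 0.117 0.044]
```

Emit:
{"fn": "step_arm", "kwargs": {"deltas": [[-1, 0, 0, 0, 1], [-1, 0, 0, 0, 2], [-1, 0, 0, 0, 3], [-1, 0, 0, 0, 3]]}}

```text
time_s: 14.1
tool_pos: [0.5227, 0.147, 0.0754]
tool_rot: [50.8, 89.7, 10.5]
force: [5.9, 1.5, -4.5]
grip_width: 0.0134
```

```bash
python3 mz.py
```

```text
t 14.1 pos [0.5227 0.147  0.0754] bar hd -130.35 F [ 5.88  1.5  -4.54] M [ 0.132 -1.264  0.112] q7 -49.2 w 0.0134
Mz mean 0.0576 [0.112 0.043 0.071 0.046 0.017]
```

Emit:
{"fn": "step_arm", "kwargs": {"deltas": [[-1, 0, 0, 0, 1], [-1, 0, 0, 0, 2], [-1, 0, 0, 0, 3], [-1, 0, 0, 0, 3]]}}

```text
time_s: 14.8
tool_pos: [0.5228, 0.147, 0.0754]
tool_rot: [53.4, 89.7, 10.1]
force: [6.2, 0.3, -5.5]
grip_width: 0.0136
```

```bash
python3 mz.py
```

```text
t 14.8 pos [0.5228 0.147  0.0754] bar hd -133.35 F [ 6.16  0.28 -5.51] M [ 0.101 -1.366  0.116] q7 -52.1 w 0.0136
Mz mean 0.0598 [0.116 0.049 0.031 0.039 0.065]
```

Emit:
{"fn": "step_arm", "kwargs": {"deltas": [[-1, 0, 0, 0, 1], [-1, 0, 0, 0, 2], [-1, 0, 0, 0, 3], [-1, 0, 0, 0, 3]]}}

```text
time_s: 15.5
tool_pos: [0.5228, 0.1469, 0.0754]
tool_rot: [55.7, 89.7, 9.4]
force: [7.4, 1.2, -4.6]
grip_width: 0.0137
```

```bash
python3 mz.py
```

```text
t 15.5 pos [0.5228 0.1469 0.0754] bar hd -136.35 F [ 7.38  1.2  -4.62] M [ 0.089 -1.357  0.038] q7 -54.9 w 0.0137
Mz mean 0.0503 [0.038 0.055 0.019 0.063 0.076]
```

Emit:
{"fn": "step_arm", "kwargs": {"deltas": [[-1, 0, 0, 0, 1], [-1, 0, 0, 0, 2], [-1, 0, 0, 0, 3], [-1, 0, 0, 0, 3]]}}

```text
time_s: 16.2
tool_pos: [0.5228, 0.1469, 0.0754]
tool_rot: [57.8, 89.7, 8.5]
force: [6.6, 0.2, -4.9]
grip_width: 0.0136
```

```bash
python3 mz.py
```

```text
t 16.2 pos [0.5228 0.1469 0.0754] bar hd -139.35 F [ 6.61  0.23 -4.91] M [ 0.102 -1.365  0.042] q7 -57.7 w 0.0136
Mz mean 0.033 [0.042 0.022 0.034 0.031 0.036]
```

Emit:
{"fn": "step_arm", "kwargs": {"deltas": [[-1, 0, 0, 0, 1], [-1, 0, 0, 0, 2], [-1, 0, 0, 0, 3], [-1, 0, 0, 0, 3]]}}

```text
time_s: 16.9
tool_pos: [0.5228, 0.1469, 0.0754]
tool_rot: [60.3, 89.7, 8.0]
force: [7.3, 1.2, -5.7]
grip_width: 0.0138
```

```bash
python3 mz.py
```

```text
t 16.9 pos [0.5228 0.1469 0.0754] bar hd -142.36 F [ 7.34  1.17 -5.75] M [ 0.112 -1.351  0.076] q7 -60.6 w 0.0138
Mz mean 0.0383 [0.076 0.056 0.002 0.013 0.045]
```

Emit:
{"fn": "step_arm", "kwargs": {"deltas": [[-1, 0, 0, 0, 1], [-1, 0, 0, 0, 2], [-1, 0, 0, 0, 2]]}}

```text
time_s: 17.48
tool_pos: [0.5229, 0.1468, 0.0754]
tool_rot: [60.1, 89.7, 5.8]
force: [6.8, 1.0, -5.1]
grip_width: 0.0135
```

```bash
python3 mz.py; python3 -c "
from h import *
m,p,d=cam('wrist'); cv2.imwrite('pics/w4.png',p[:,:,::-1])
# scale ticks expected (no twist) overlay
for a in (90,60,30,0):
    for r in (.035,.047):
        t=np.radians(a-.6); print(a,r,np.round(pix(m,[.5215+r*np.cos(t),.1463+r*np.sin(t),.0485]),1))"
```

```text
t 17.48 pos [0.5229 0.1468 0.0754] bar hd -144.34 F [ 6.84  0.95 -5.08] M [ 0.043 -1.37   0.166] q7 -62.4 w 0.0135
Mz mean 0.1666 [0.166 0.177 0.153 0.213 0.123]
90 0.035 [224.8 207.5]
90 0.047 [206.7 195. ]
60 0.035 [249.9 187.4]
60 0.047 [240.6 167.4]
30 0.035 [282.8 182.5]
30 0.047 [285.4 160.5]
0 0.035 [313.5 194.3]
0 0.047 [327.1 176.9]
```

View pics/w4.png

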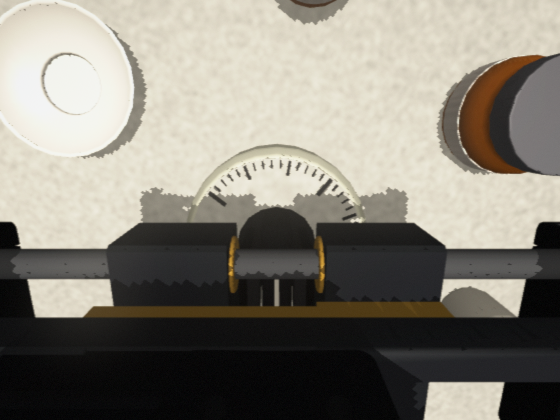

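Contact is clear: Mz jumped to 0.167, and the marks have shifted clockwise (15 mark at (326,186) against (320,186) predicted). I'll press 1.2° more and hold.

Emit:
{"fn": "step_arm", "kwargs": {"deltas": [[-1, 0, 0, 0, 0.6], [-1, 0, 0, 0, 1.2], [-1, 0, 0, 0, 1.2], [-1, 0, 0, 0, 1.2], [-1, 0, 0, 0, 1.2], [-1, 0, 0, 0, 1.2], [-1, 0, 0, 0, 1.2], [-1, 0, 0, 0, 1.2]]}}

```text
time_s: 18.73
tool_pos: [0.5229, 0.1468, 0.0754]
tool_rot: [61.1, 89.7, 5.6]
force: [6.8, -0.1, -6.3]
grip_width: 0.0139
```

```bash
python3 mz.py
```

```text
t 18.73 pos [0.5229 0.1468 0.0754] bar hd -145.52 F [ 6.81 -0.06 -6.29] M [ 0.036 -1.335  0.21 ] q7 -63.6 w 0.0139
Mz mean 0.2033 [0.21  0.134 0.259 0.198 0.215]
```

Firm contact held for over 1 s (about 0.2 N m, about 0.07 rad). Now I turn back 145.6° to 15.

Emit:
{"fn": "step_arm", "kwargs": {"deltas": [[-1, 0, 0, 0, -4], [-1, 0, 0, 0, -11], [-1, 0, 0, 0, -19], [-1, 0, 0, 0, -27], [-1, 0, 0, 0, -35], [-1, 0, 0, 0, -43], [-1, 0, 0, 0, -51], [-1, 0, 0, 0, -59], [-1, 0, 0, 0, -67], [-1, 0, 0, 0, -74], [-1, 0, 0, 0, -78], [-1, 0, 0, 0, -80]]}}

```text
time_s: 20.42
tool_pos: [0.5217, 0.1472, 0.0753]
tool_rot: [5.3, 89.8, 29.8]
force: [4.3, 1.5, -2.9]
grip_width: 0.014
```

Emit:
{"fn": "step_arm", "kwargs": {"deltas": [[-1, 0, 0, 0, -4], [-1, 0, 0, 0, -11], [-1, 0, 0, 0, -19], [-1, 0, 0, 0, -27], [-1, 0, 0, 0, -35], [-1, 0, 0, 0, -43], [-1, 0, 0, 0, -51], [-1, 0, 0, 0, -58], [-1, 0, 0, 0, -63], [-1, 0, 0, 0, -65.6], [-1, 0, 0, 0, -65.6], [-1, 0, 0, 0, -65.6]]}}

```text
time_s: 21.92
tool_pos: [0.5211, 0.1463, 0.0753]
tool_rot: [-80.1, 90.0, 9.9]
force: [2.7, -0.2, -0.6]
grip_width: 0.0138
```

```bash
python3 mz.py
```

```text
t 21.93 pos [0.5211 0.1463 0.0753] bar hd -0.07 F [ 2.74 -0.24 -0.59] M [ 0.134 -0.688 -0.023] q7 75.9 w 0.0138
Mz mean -0.047 [-0.023 -0.034 -0.1   -0.075 -0.003]
```

Now release, retreat straight up, and look.

Emit:
{"fn": "step_arm", "kwargs": {"deltas": [[0.3, 0, 0, 0, 0], [0.3, 0, 0, 0, 0], [0.3, 0, 0, 0, 0], [0.3, 0, 0, 0, 0], [0.3, 0, 0, 0, 0], [0.3, -0.02, 0, 0, 0], [0.3, -0.06, 0, 0, 0], [0.3, -0.11, 0, 0, 0], [0.3, -0.16, 0, 0, 0], [0.3, -0.18, 0, 0, 0], [0.3, -0.18, 0, 0, 0], [0.3, -0.18, 0, 0, 0]]}}

```text
time_s: 23.62
tool_pos: [0.52, 0.1462, 0.2538]
tool_rot: [110.5, 89.9, -159.5]
force: [1.6, 0.4, -0.5]
grip_width: 0.0567
```

```bash
python3 - <<'E'
from h import *
st(); m,p,d=cam('wrist'); A=rot(m['attitude']); C=np.array([.5213,.1465])
v,u=np.mgrid[:420,:560]
P=(np.stack([(u-m['cx'])/m['fx'],(v-m['cy'])/m['fy'],np.ones_like(u)],-1)*d[...,None])@A.T+m['xyz']
near=(np.hypot(P[...,0]-C[0],P[...,1]-C[1])<.045)&(d>0)
b=P[near&(P[...,2]>.074)&(P[...,2]<.1)]; print('bar',len(b),b.mean(0),cv2.minAreaRect((b[:,:2]*1000).astype(np.float32)))
n=600;S=.12
r,cc=np.mgrid[:n,:n]; W=np.stack([C[0]-(r-n/2)*S/n,C[1]-(cc-n/2)*S/n,np.full((n,n),.049)],-1)
q=(W-m['xyz'])@A; im=cv2.remap(p,(m['cx']+m['fx']*q[...,0]/q[...,2]).astype(np.float32),(m['cy']+m['fy']*q[...,1]/q[...,2]).astype(np.float32),cv2.INTER_CUBIC)
cv2.imwrite('pics/r2.png',im[:,:,::-1])
m,p,d=cam('top'); cv2.imwrite('pics/top2.png',p[:,:,::-1])
a=cv2.imread('pics/top0.png').astype(int); print('diff around', [(int(x),int(y)) for x,y in np.argwhere(abs(a-p[:,:,::-1]).max(2)[130:260,100:320]>90)[:,::-1][::40]+[100,130]])
E
```

```text
t 23.62 pos [0.52   0.1462 0.2538] bar hd -0.02 F [ 1.58  0.42 -0.47] M [ 0.071  0.018 -0.011] q7 72.9 w 0.0567
bar 600 [0.51993632 0.14645636 0.08517871] ((520.7971801757812, 146.5013427734375), (13.328937530517578, 43.15713119506836), 89.75975799560547)
diff around [(189, 161), (165, 166), (183, 167), (166, 171), (197, 177), (213, 181), (227, 183), (225, 185), (221, 187), (221, 188), (224, 189), (227, 190), (231, 191), (235, 192), (246, 193), (214, 195), (223, 196), (228, 197), (242, 198), (243, 199), (242, 200), (240, 201), (228, 202), (213, 203), (179, 204), (177, 205), (176, 206), (173, 207), (166, 208), (248, 208), (237, 209), (236, 210), (231, 211), (215, 212), (210, 213), (186, 214), (184, 215), (182, 216), (180, 217), (174, 218), (180, 219), (213, 220), (176, 222), (219, 223), (209, 226), (175, 229), (221, 231), (215, 234), (217, 237), (181, 240), (222, 242), (220, 245), (179, 248), (217, 250), (179, 253), (214, 255), (183, 258)]
```

View pics/r2.png

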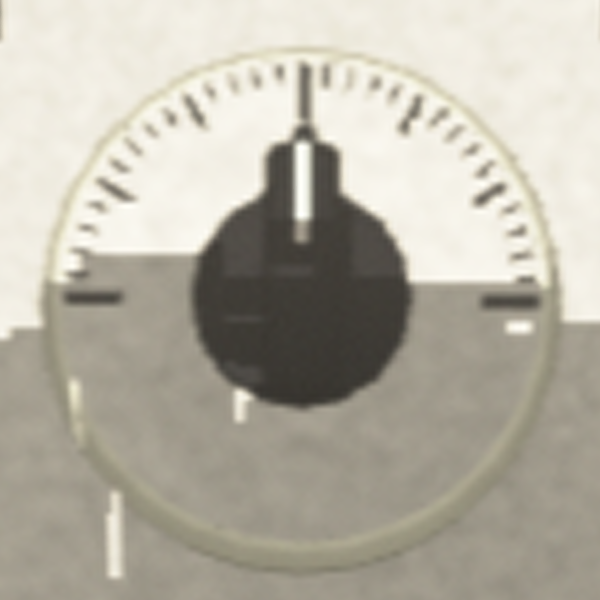

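View pics/top2.png

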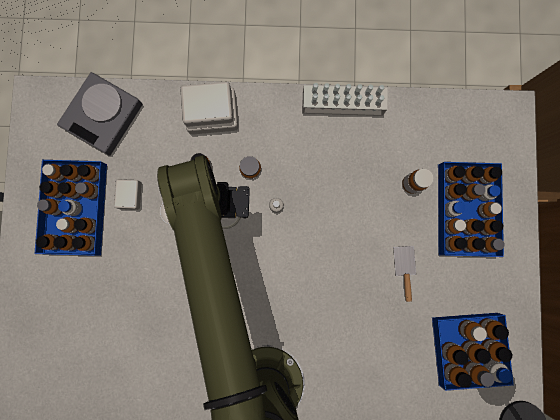

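The nose (303,132) lines up with the 15 mark (304,93), the arm is clear, and the bottles still in view are where they were. I'm handing in.

```bash
python3 -c "
from h import *
print(env.sign_off())"
```

```text
the job is handed in; nothing more can be done
None
```

The timer is set to 15 minutes and handed in at about 24 s of the 69 s allowed; sign-off reports no verdict.

- **Winding:** I turned the knob clockwise from about 8.5 min, past 30, in small steps. It met the end stop at a nose heading of about -142°, roughly 8.6 min past the 30 mark.
- **Hold at the stop:** I pressed to about 0.20 N m for just over a second. That puts the case twist near 0.07 rad, inside the firm-contact range and well under the 0.12 limit. The twist is worked out from torque, and single readings were noisy by about 0.03–0.05 N m.
- **Setting:** I turned back to 15, let go and raised the gripper straight up. The last close picture shows the nose on the 15 mark, with the bar within about 0.5° (0.1 min) of it.
- **Surroundings:** The wrist force stayed below about 10 N in all readings. The final top view shows the visible bystanders where they were. The arm hid the dish and the amber bottle in that view, so I did not check their final places, but the gripper never went near them at their height.

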